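Pull the old preserves forward and restock behind them

TASK

Restock the row of preserves: first slide the two older jars forward along their tray, without lifting them, until the front one stands against the tray's front lip with the other right behind it. Then take the two new jars from the delivery carton and set them down gently behind the old ones in the same tray, all upright and closed up into one row without gaps. Leave the tins and the box in the neighbouring trays and the bottle in the carton where they stand.

Things in the scene. Friction and masses are not known exactly. Their poses are not given: they have to be found in the camera images.
- lane_front (a point): front of the jars' fixed grey tray: on its inner floor, midway across, at the foot of the front lip's inner face. x runs along the tray from the lip to the open back, y across it to the left, z up. Inner floor 262 mm long, 66 mm wide, 64 mm above the counter; side fences 4 mm thick, 26 mm high above the floor; front lip 5 mm thick, 21 mm high; nothing behind or above
- shelf: low wooden display deck on a black steel frame, fixed, 300 mm deep (x), 250 mm wide (y), top 60 mm above the counter. Carries three like trays side by side, 78 mm from centre line to centre line, their lips with yellow price strips towards the robot, level with each other; the jars' tray may be the left, middle or right one. Origin: centre of its underside
- old_front_mid (a point): glass jar of preserves, round, 56 mm across and 95 mm tall, straight amber wall to 70 mm with a paper label, red lid 52 mm across on top (74 to 95 mm), about 0.3 kg. This point: on its axis, half-way up, 47.5 mm above its foot; z up. Older stock, standing in the tray nearer the front lip
- old_rear_mid (a point): glass jar of preserves, round, 56 mm across and 95 mm tall, straight amber wall to 70 mm with a paper label, red lid 52 mm across on top (74 to 95 mm), about 0.3 kg. This point: on its axis, half-way up, 47.5 mm above its foot; z up. Older stock, standing in the tray behind the other; sliding a jar takes 1 to 4 N
- new_a_mid (a point): glass jar of preserves, round, 56 mm across and 95 mm tall, straight amber wall to 70 mm with a paper label, red lid 52 mm across on top (74 to 95 mm), about 0.3 kg. This point: on its axis, half-way up, 47.5 mm above its foot; z up. New stock, standing in the delivery carton
- new_b_mid (a point): glass jar of preserves, round, 56 mm across and 95 mm tall, straight amber wall to 70 mm with a paper label, red lid 52 mm across on top (74 to 95 mm), about 0.3 kg. This point: on its axis, half-way up, 47.5 mm above its foot; z up. New stock, standing in the delivery carton
- carton: low open cardboard delivery carton, fixed, 184 x 158 mm outside (x, y), walls 4 mm thick and 36 mm high, inner floor 4 mm above the counter, left or right of the display; holds the new jars and a bottle, 85 to 112 mm apart from centre to centre. Origin: centre of its underside
- bottle_mid (a point): bystander: green glass sauce bottle standing in the carton, 52 mm across up to 100 mm, then a neck 26 mm across up to its black cap at 160 mm. This point: on its axis, 80 mm above its foot
- tin_a_mid (a point): bystander: blue tin with a yellow band, 58 mm across, 80 mm tall, standing in the tin tray, a neighbouring or the next but one tray. This point: on its axis, 40 mm above its foot
- tin_b_mid (a point): bystander: a second such tin in the same tray, farther back. This point: on its axis, 40 mm above its foot
- pack_mid (a point): bystander: green and brown box standing in the third tray, 110 mm along the tray (its x), 54 mm across (y), 85 mm tall. This point: its centre, 42.5 mm above its foot
- candy_tub: clear candy tub with a white lid, fixed, 148 x 138 mm (x, y) and 122 mm tall, on the other side of the display from the carton. Origin: centre of its underside

How it is judged (in metres and radians):
On the way, in this order (a step that is already met when the one before it is completed fails the run):
1. the two older jars have been slid forward: the front one at the lip, the other right behind it (x of old_front_mid in the frame of lane_front below 0.04 m and horizontal distance between old_front_mid and old_rear_mid below 0.068 m and x of old_rear_mid in the frame of lane_front below 0.108 m), for 0.2 s.
2. the two new jars stand behind them in the same tray and the row is closed up (all of step 1 and ((horizontal distance between old_rear_mid and new_a_mid below 0.068 m and horizontal distance between new_a_mid and new_b_mid below 0.068 m) or (horizontal distance between old_rear_mid and new_b_mid below 0.068 m and horizontal distance between new_b_mid and new_a_mid below 0.068 m)) and x of each of new_a_mid, new_b_mid in the frame of lane_front above 0.125 m and z of each of new_a_mid, new_b_mid in the frame of lane_front below 0.055 m), for 0.2 s.
At the end, for the whole second after the job is handed in: Four jars upright (0.1 rad), at rest on the jar tray in one row: front old jar within 12 mm of the lip, the other old one next, then both new ones in either order, gaps under 12 mm, the last wholly on the tray; tins, box and bottle within 15 mm of their starts (all of step 2 and x of old_front_mid in the frame of lane_front between 0.02 and 0.236 m and y of old_front_mid in the frame of lane_front between -0.012 and 0.012 m and z of old_front_mid in the frame of lane_front between 0.04 and 0.055 m and angle between each of old_front_mid, old_rear_mid, new_a_mid, new_b_mid's own z axis and vertical below 0.1 rad and linear speed of each of old_front, old_rear, new_a, new_b below 0.02 m/s and x of old_rear_mid in the frame of lane_front between 0.02 and 0.236 m and y of old_rear_mid in the frame of lane_front between -0.012 and 0.012 m and z of old_rear_mid in the frame of lane_front between 0.04 and 0.055 m and x of new_a_mid in the frame of lane_front between 0.02 and 0.236 m and y of new_a_mid in the frame of lane_front between -0.012 and 0.012 m and z of each of new_a_mid, new_b_mid in the frame of lane_front above 0.04 m and x of new_b_mid in the frame of lane_front between 0.02 and 0.236 m and y of new_b_mid in the frame of lane_front between -0.012 and 0.012 m and distance of each of tin_a_mid, tin_b_mid, pack_mid, bottle_mid from where it was at the start of the episode below 0.015 m); the robot touches nothing.
It fails at once if an older jar is lifted more than 15 mm off the tray (z of any of old_front_mid, old_rear_mid in the frame of lane_front above 0.0625 m).
It fails at once if a jar is tipped over (more than about 30 degrees) (angle between any of old_front_mid, old_rear_mid, new_a_mid, new_b_mid's own z axis and vertical above 0.5 rad).
It fails at once if a new jar is dropped rather than set down (falls free faster than 0.45 m/s, about 10 mm) ((contact force between new_a and anything else below 0.05 N and linear speed of new_a above 0.45 m/s) or (contact force between new_b and anything else below 0.05 N and linear speed of new_b above 0.45 m/s)).
It fails at once if a tin, the box or the bottle is knocked or moved (more than 25 mm) (distance of any of tin_a_mid, tin_b_mid, pack_mid, bottle_mid from where it was at the start of the episode above 0.025 m).
It also fails if it takes over 67 s, if anything falls off the work surface, if the arm or the gripper's body presses on something with over 40 N, if the wrist force passes 120 N, or if a joint passes its speed limit or range.

ROBOT

A 6-joint arm with a two-finger parallel gripper is mounted at the origin on the work surface. World frame = base frame: x ahead of the robot, y to its left, z up, the work surface at z = 0. Lengths are in mm, angles in rad, forces in N, time in s.
With the tool pointing down it reaches from about 400 to 925 mm from the base axis. Payload 12.5 kg.
Tool frame: the origin (TCP) lies on the centre line of the jaws, within the pads' length; the fingertips stand 14 mm ahead of it and the grasp point (between the pads) lies 5 mm behind it; z points along the fingers, x is the direction in which the jaws open and shut, and the axes are right-handed (so a half turn about z gives the same grasp; the last joint's range is limited). The gripper opens to 95 mm and grips with 3 to 60 N. Pads are 20 mm wide; open, the fingers measure 119 mm over their backs; the gripper's body (75 mm by 180 mm) begins 59 mm behind the grasp point.
Start: joints at [1.167, 0.491, 1.559, -0, 1.092, -0.106], TCP at [183.369, 597.512, 228.661] pointing down, gripper open.
Joint ranges: [-3.1, 3.1], [-0.84, 2.19], [0.05, 2.79], [-1.13, 4.28], [0.06, 2.93], [-2.69, 2.69]. Speed limits (rad/s): [2.22, 2.22, 2.79, 3.14, 3.14, 3.14].

INTERFACE

Orientations are given as [roll, pitch, yaw] about the fixed x, y, z axes, in that order (R = Rz(yaw) Ry(pitch) Rx(roll)).
In Python, from cell import state, read_camera, job_done gives the robot as it stands.
- The arm moves only by the shell command python3 -m handwheel 'ROWS'. ROWS is JSON, a list of rows, each an object of numbers: "hand": the finger opening in m, from 0 to 0.0951; "x", "y", "z": the shift along the world's x, y, z in m; "spin": the turn about the world's z in units of 5 degrees (1.0 is 5 degrees). In form: [{"hand": .., "x": .., "y": .., "z": .., "spin": ..}, ...]. A call has 1 to 20 rows; each row is the pose to reach, as a shift and turn from the pose commanded when the call began; what a row does not reach only later rows make up. A row lasts 1/12 s, in which the tool goes at most 41.7 mm and 7.16 degrees, less where a joint would pass 70% of its speed; a pose out of reach is approached as far as the arm can. A call with a gripper value outside its range is refused whole. The fingers move at their own pace and stop on an object; the grip force is fixed at half the most. Time passes only in rows, so rows that repeat a pose let the fingers close. It gives the time, the measured TCP pose, the force and the opening at its end, in the units of the state.
- state(): the state, without advancing time (a new reading comes with each control period).
- read_camera(name): name is "scene" or "top"; returns a dict with "img" (420x560x3 uint8, red, green, blue), "fx", "fy", "cx", "cy" (pixels), "D" ([k1, k2, p1, p2, k3] as OpenCV has them; the pictures are not rectified), "T" (4x4, takes a point from camera to world coordinates). Camera axes: x right, y down, z forward; pixel columns grow to the right and rows downward; lengths in mm; the calibration is good to about 2 mm. A picture is of the moment at which its call begins. There is no depth.
- job_done(): hands the job in, once; it reports no verdict.
The state is a dict: "t": time; "joints": joint angles; "qvel": joint speeds; "tau": joint torques, N m; "eef_pos": TCP position; "tcp_rot": TCP orientation; "ft_force": force on the tool from outside, world axes, zero at the start; "moment": the same for the moment, N m; "opening": opening from 0.0 (shut) to 1.0 (fully open).
Only numpy, scipy, OpenCV 4.12 (cv2) and the standard library are available. Lean on these libraries where they do the work, as an engineer would, in place of code of your own. Each camera call takes 0.05 s, during which the arm holds its last target. There are 200 camera calls.

## Working session

There is one attempt and no reset: what is moved stays moved. The work goes in short steps, Python scripts to look and compute and a shell command to move; the robot and the scene stay as the last step left them, time stands still between calls to the robot, and variables do not carry over. Pictures are saved under pics/ and viewed, about 8 in all and at most 12, crops included, and the job is handed in when it is done.

```bash
mkdir -p pics; cat > h.py <<'E'
import numpy as np, cv2
from cell import state, read_camera
def grab(n):
    c=read_camera(n); np.save(f'/tmp/{n}.npy',c,allow_pickle=True); return c
def load(n): return np.load(f'/tmp/{n}.npy',allow_pickle=True).item()
def K(c): return np.array([[c['fx'],0,c['cx']],[0,c['fy'],c['cy']],[0,0,1.]])
def w(c,px,z):
    "pixels -> world points on plane z (mm)"
    u=cv2.undistortPoints(np.array(px,float).reshape(-1,1,2),K(c),np.array(c['D'],float)).reshape(-1,2)
    T=np.array(c['T']); d=np.c_[u,np.ones(len(u))]@T[:3,:3].T; o=T[:3,3]
    return o+d*((z-o[2])/d[:,2])[:,None]
def p(c,X):
    Ti=np.linalg.inv(np.array(c['T'])); 
    return cv2.projectPoints(np.array(X,float).reshape(-1,1,3),cv2.Rodrigues(Ti[:3,:3])[0],Ti[:3,3],K(c),np.array(c['D'],float))[0].reshape(-1,2)
E
python3 - <<'E'
from h import *
for n in('top','scene'):
    c=grab(n); print(n,np.round(c['T'],2).tolist(),c['fx'],c['D'])
    cv2.imwrite(f'pics/{n}0.png',cv2.resize(c['img'][:,:,::-1],(800,600),interpolation=cv2.INTER_CUBIC))
print(state())
E
```

```text
top [[-0.01, -1.0, 0.09, 432.06], [-1.0, 0.01, 0.02, 0.09], [-0.02, -0.09, -1.0, 1308.0], [0.0, 0.0, 0.0, 1.0]] 507.7582240145939 [-0.1457736  0.         0.         0.         0.       ]
scene [[-0.29, 0.73, -0.62, 1057.58], [0.96, 0.21, -0.2, 175.6], [-0.01, -0.65, -0.76, 739.43], [0.0, 0.0, 0.0, 1.0]] 416.52014718359715 [0.03322104 0.         0.         0.         0.        ]
{'t': 0.1, 'joints': array([ 1.16738965e+00,  4.91484662e-01,  1.55935584e+00, -8.00779137e-06,
        1.09171365e+00, -1.05619055e-01]), 'qvel': array([-0.00149048, -0.00015978, -0.00417103, -0.00135201,  0.00038838,
        0.00062277]), 'tau': array([ 2.24306801e-03, -6.13631129e+01, -2.58607274e+01,  6.94238115e-02,
        4.70512826e-02, -7.24756728e-05]), 'eef_pos': array([183.29539833, 597.3200227 , 228.14051445]), 'tcp_rot': array([-3.14149835e+00,  9.56885023e-04,  1.27301244e+00]), 'ft_force': array([ 0.61536049, -0.11974684, -0.27715543]), 'moment': array([ 0.0351882 ,  0.02336878, -0.02047363]), 'opening': 0.9995436594012089}
```

View pics/top0.png

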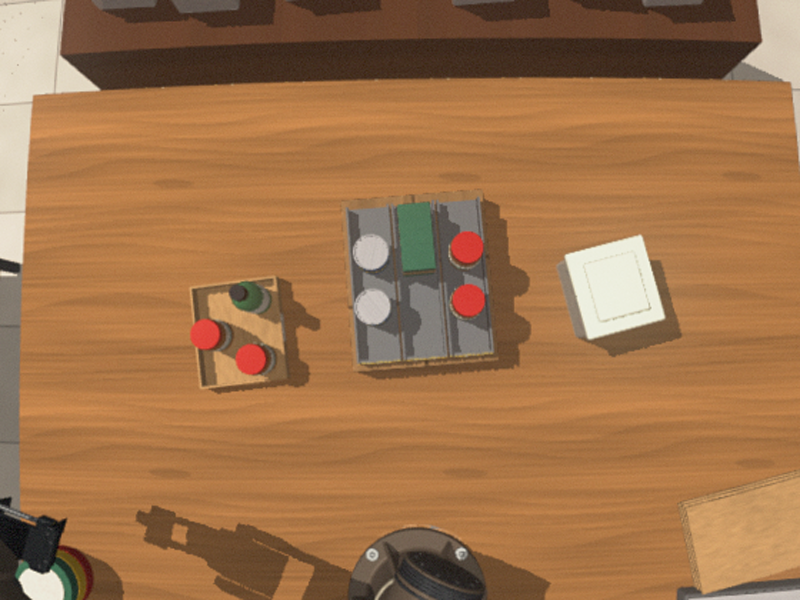

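View pics/scene0.png

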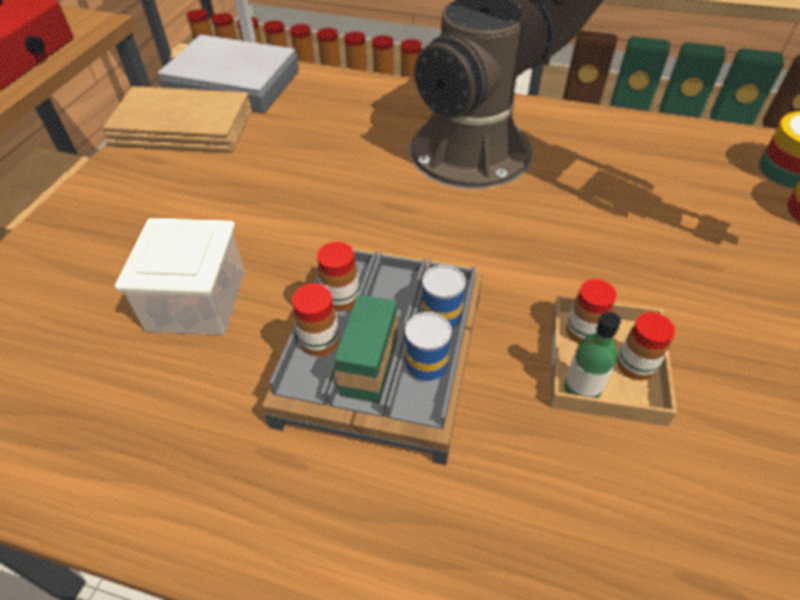

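```bash
cat >> h.py <<'E'
A=np.linspace(0,2*np.pi,40)
def cyl(x,y,r,z0,z1): return np.array([[x+r*np.cos(a),y+r*np.sin(a),z] for z in(z0,z1) for a in A])
def lids(c):
    "centroids of red lid blobs in the image"
    h=cv2.cvtColor(c['img'],cv2.COLOR_RGB2HSV)
    m=(((h[...,0]<5)|(h[...,0]>174))&(h[...,1]>190)&(h[...,2]>110)).astype(np.uint8)
    n,l,s,ce=cv2.connectedComponentsWithStats(m); return [(ce[i],s[i]) for i in range(1,n) if s[i,4]>120]
def cen(c,x,y,foot,r=26,z0=74,z1=95):
    h=cv2.convexHull(p(c,cyl(x,y,r,foot+z0,foot+z1)).astype(np.float32)); m=cv2.moments(h)
    return np.array([m['m10'],m['m01']])/m['m00'],m['m00']
def locate(c,ce,foot,**k):
    from scipy.optimize import fsolve
    g=w(c,[ce],foot+90)[0,:2]
    return fsolve(lambda q:cen(c,q[0],q[1],foot,**k)[0]-ce,g)
E
python3 - <<'E'
from h import *
for n in('top','scene'):
    c=load(n)
    for ce,s in lids(c):
        for f in((64,4)):
            q=locate(c,ce,f); print(n,ce.round(1),s.tolist(),f,q.round(1),'model area',round(cen(c,*q,f)[1]))
c=load('top'); i=c['img'][120:280,125:360,::-1]
cv2.imwrite('pics/crop1.png',cv2.resize(i,None,fx=3.4,fy=3.4,interpolation=cv2.INTER_CUBIC))
c=load('scene'); i=c['img'][160:325,180:345,::-1]
cv2.imwrite('pics/crop2.png',cv2.resize(i,None,fx=3.6,fy=3.6,interpolation=cv2.INTER_CUBIC))
E
```

```text
top [327.6 172. ] [316, 163, 22, 21, 259] 64 [603.5 -88.6] model area 427
top [327.6 172. ] [316, 163, 22, 21, 259] 4 [612.4 -93.2] model area 386
top [329.2 208.9] [319, 200, 20, 21, 186] 64 [518.2 -90.4] model area 425
top [329.2 208.9] [319, 200, 20, 21, 186] 4 [522.7 -95.1] model area 384
scene [18.5 22. ] [0, 0, 50, 62, 1598] 64 [  68.1 -955.9] model area 255
scene [18.5 22. ] [0, 0, 50, 62, 1598] 4 [  -32.3 -1070.8] model area 210
scene [234.9 180.7] [222, 170, 26, 23, 459] 64 [517.4 -87.8] model area 568
scene [234.9 180.7] [222, 170, 26, 23, 459] 4 [ 462.6 -114.5] model area 468
scene [418.3 206.4] [406, 196, 25, 23, 425] 64 [484.6 267.9] model area 684
scene [418.3 206.4] [406, 196, 25, 23, 425] 4 [426.5 277.4] model area 564
scene [218.3 211.5] [205, 199, 28, 26, 567] 64 [602.6 -88.6] model area 661
scene [218.3 211.5] [205, 199, 28, 26, 567] 4 [ 556.4 -115.4] model area 545
scene [458.2 230.4] [445, 219, 27, 26, 492] 64 [523.1 340. ] model area 792
scene [458.2 230.4] [445, 219, 27, 26, 492] 4 [468.9 356.8] model area 653
```

View pics/crop1.png

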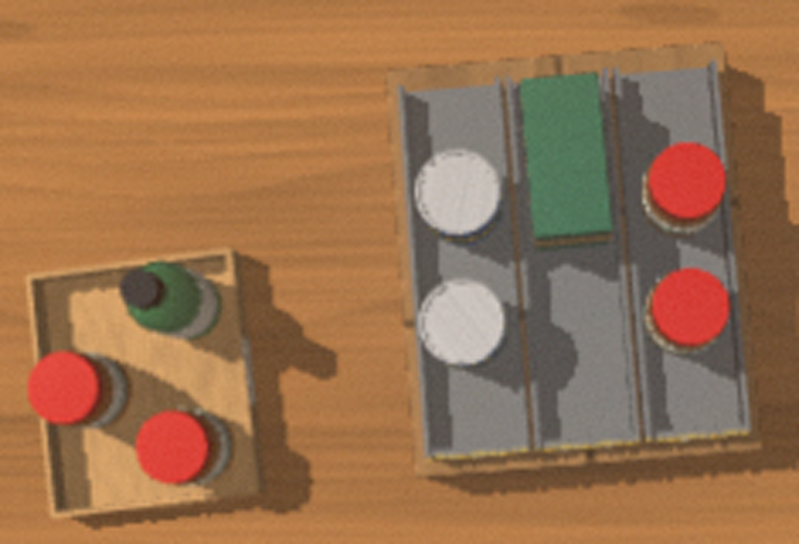

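View pics/crop2.png

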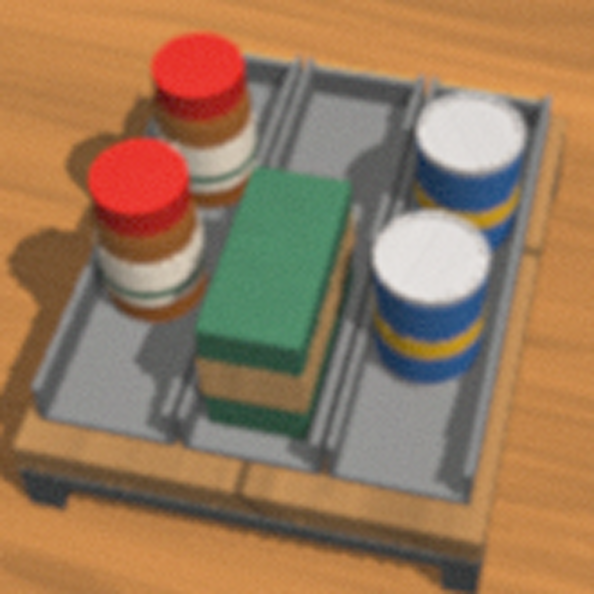

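```bash
sed -i "s/m=(((h.*/m=(((h[...,0]<6)|(h[...,0]>168))\&(h[...,1]>150)\&(h[...,2]>110)).astype(np.uint8)/" h.py
python3 - <<'E'
from h import *
c=load('top'); f=lambda l:np.array(l)/3.4+[125,120]-.35
W=w(c,f([(400,88),(429,457),(717,65),(748,432)]),90); print('outer fence BL,FL,BR,FR',W.round(1)[:,:2].tolist())
print('widths',np.linalg.norm(W[0]-W[2]),np.linalg.norm(W[1]-W[3]),'len',np.linalg.norm(W[0]-W[1]),np.linalg.norm(W[2]-W[3]))
print('yaw',[np.degrees(np.arctan2(*(W[a]-W[b])[1::-1])) for a,b in((0,1),(2,3))], np.degrees(np.arctan2(*(W[1]-W[3])[[1,0]]))-90)
Lp=w(c,f([(645,437),(748,432)]),85); print('lip',Lp.round(1)[:,:2].tolist())
for n in('top','scene'):
    c=load(n)
    for ce,s in lids(c):
        q0=w(c,[ce],90)[0]; ft=64 if q0[1]<50 else 4
        q=locate(c,ce,ft); print(n,ce.round(1),s.tolist(),ft,q.round(1),'model',round(cen(c,*q,ft)[1]))
c=load('top')
cr=w(c,f([(28,278),(234,250),(260,494),(55,518)]),36); print('carton corners',cr.round(1)[:,:2].tolist())
print('cap',w(c,f([(140,288)]),164).round(1)[:,:2],'tins',w(c,f([(458,191),(461,321)]),144).round(1)[:,:2].tolist())
print('box top',w(c,f([(519,80),(597,73),(611,233),(534,240)]),149).round(1)[:,:2].tolist())
E
```

```text
outer fence BL,FL,BR,FR [[681.0, 113.4], [417.1, 94.5], [694.2, -114.5], [431.5, -130.3]]
widths 228.2780830119913 225.22210777385675 len 264.6265711958631 263.07888486876277
yaw [np.float64(4.093969294297982), np.float64(3.4319623287762004)] 3.682622090169687
lip [[429.1, -57.9], [431.5, -130.8]]
top [326.6 172.8] [316, 162, 23, 23, 404] 64 [601.7 -86.2] model 427
top [327.6 209.9] [317, 199, 23, 23, 408] 64 [516.  -86.6] model 424
top [143.4 233.8] [133, 224, 21, 21, 360] 4 [468.4 356.9] model 399
top [175.3 251. ] [165, 241, 21, 21, 357] 4 [426.  277.6] model 398
scene [19.3 23.3] [0, 0, 51, 62, 1921] 64 [  74.3 -948.1] model 257
scene [235.1 180.7] [222, 169, 26, 24, 485] 64 [517.2 -87.4] model 568
scene [418.3 206.6] [406, 196, 25, 24, 444] 4 [427.2 277.4] model 564
scene [218.5 211.3] [205, 198, 28, 28, 598] 64 [602.1 -88.4] model 661
scene [458.1 230.5] [445, 218, 27, 27, 521] 4 [469.1 356.6] model 653
carton corners [[553.0, 401.0], [571.7, 243.4], [390.3, 224.0], [373.1, 378.9]]
cap [[533. 283.]] tins [[597.9, 69.0], [509.2, 67.8]]
box top [[673.1, 26.4], [677.1, -26.9], [566.9, -34.4], [563.0, 17.6]]
```

```bash
python3 -m handwheel '[{"hand":0.02,"x":0.24,"y":-0.34,"z":0.03,"spin":2},{"hand":0.02,"x":0.24,"y":-0.34,"z":0.03,"spin":2},{"hand":0.02,"x":0.24,"y":-0.34,"z":0.03,"spin":2},{"hand":0.02,"x":0.24,"y":-0.34,"z":0.03,"spin":2},{"hand":0.02,"x":0.24,"y":-0.34,"z":0.03,"spin":2},{"hand":0.02,"x":0.24,"y":-0.34,"z":0.03,"spin":2},{"hand":0.02,"x":0.24,"y":-0.34,"z":0.03,"spin":2},{"hand":0.02,"x":0.24,"y":-0.34,"z":0.03,"spin":2},{"hand":0.02,"x":0.24,"y":-0.34,"z":0.03,"spin":2},{"hand":0.02,"x":0.24,"y":-0.34,"z":0.03,"spin":2},{"hand":0.02,"x":0.472,"y":-0.677,"z":0,"spin":4.14},{"hand":0.02,"x":0.472,"y":-0.677,"z":0,"spin":4.14},{"hand":0.02,"x":0.472,"y":-0.677,"z":0,"spin":4.14},{"hand":0.02,"x":0.472,"y":-0.677,"z":0,"spin":4.14},{"hand":0.02,"x":0.472,"y":-0.677,"z":0,"spin":4.14},{"hand":0.02,"x":0.472,"y":-0.677,"z":0,"spin":4.14},{"hand":0.02,"x":0.472,"y":-0.677,"z":0,"spin":4.14},{"hand":0.02,"x":0.472,"y":-0.677,"z":0,"spin":4.14},{"hand":0.02,"x":0.472,"y":-0.677,"z":0,"spin":4.14},{"hand":0.02,"x":0.472,"y":-0.677,"z":0,"spin":4.14}]'
cat >> h.py <<'E'
LF=np.array([434,-94.5]); YAW=np.radians(3.7); U=np.array([np.cos(YAW),np.sin(YAW)]); V=np.array([-U[1],U[0]])
def lane(s,t): return LF+np.outer(np.atleast_1d(s),U)+np.outer(np.atleast_1d(t),V)
def tolane(q): d=np.array(q)[:2]-LF; return np.array([d@U,d@V])
E
python3 - <<'E'
from h import *
ims=[]
for n,(a,b,e,g) in (('scene',(150,310,180,345)),('top',(125,280,220,360))):
    c=load(n) if n=='top' else grab(n); k=3.4
    im=cv2.resize(c['img'][a:b,e:g,::-1],None,fx=k,fy=k,interpolation=cv2.INTER_CUBIC)
    def poly(P,z,col):
        x=(p(c,np.c_[P,np.full(len(P),z)])-[e,a]+.5)*k
        cv2.polylines(im,[np.int32(np.round(x))],True,col,1,cv2.LINE_AA)
    for off in(0,78,156):
        R=np.array([lane(s,t+off)[0] for s,t in((0,33),(262,33),(262,-33),(0,-33))]); poly(R,90,(0,255,255))
    R=np.array([lane(s,t)[0] for s,t in((-5,-37),(-5,193))]); poly(R,85,(255,0,255))
    R=np.array([lane(s,t)[0] for s,t in((262,-33),(262,189))]); poly(R,64,(255,255,0))
    ims.append(im)
h=max(i.shape[0] for i in ims); ims=[cv2.copyMakeBorder(i,0,h-i.shape[0],0,0,cv2.BORDER_CONSTANT) for i in ims]
im=np.hstack(ims); s=min(1,800/im.shape[1]); cv2.imwrite('pics/ov.png',cv2.resize(im,None,fx=s,fy=s,interpolation=cv2.INTER_AREA))
E
```

```text
t: 1.77
eef_pos: [656.1, -81.5, 228.1]
tcp_rot: [-3.141, -0.0, 1.634]
ft_force: [0.0, 0.7, 1.0]
opening: 0.209
```

View pics/ov.png

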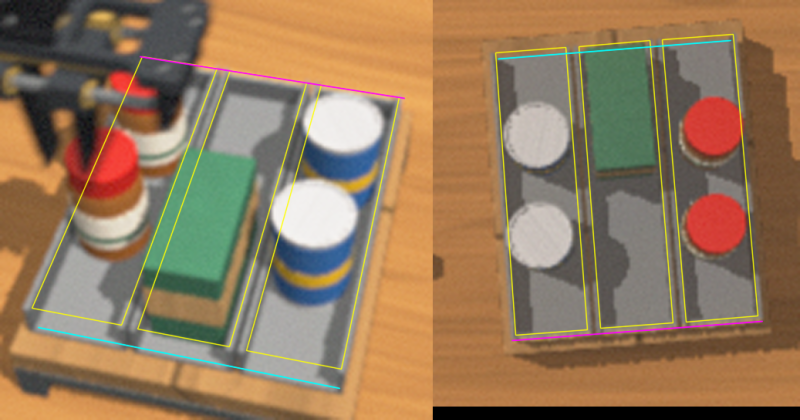

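```bash
python3 -m handwheel '[{"hand":0.02,"x":0,"y":0,"z":-0.04,"spin":0},{"hand":0.02,"x":0,"y":0,"z":-0.075,"spin":0},{"hand":0.02,"x":0,"y":0,"z":-0.1,"spin":0},{"hand":0.02,"x":0,"y":0,"z":-0.115,"spin":0},{"hand":0.02,"x":0,"y":0,"z":-0.124,"spin":0},{"hand":0.02,"x":0,"y":0,"z":-0.127,"spin":0},{"hand":0.02,"x":0,"y":0,"z":-0.127,"spin":0},{"hand":0.02,"x":-0.005,"y":0,"z":-0.127,"spin":0},{"hand":0.02,"x":-0.01,"y":-0.001,"z":-0.127,"spin":0},{"hand":0.02,"x":-0.014,"y":-0.001,"z":-0.127,"spin":0},{"hand":0.02,"x":-0.018,"y":-0.001,"z":-0.127,"spin":0},{"hand":0.02,"x":-0.022,"y":-0.001,"z":-0.127,"spin":0},{"hand":0.02,"x":-0.026,"y":-0.002,"z":-0.127,"spin":0},{"hand":0.02,"x":-0.030,"y":-0.002,"z":-0.127,"spin":0}]'
```

```text
t: 2.98
eef_pos: [625.3, -81.7, 102.1]
tcp_rot: [3.14, 0.0, 1.634]
ft_force: [2.6, -0.6, 1.2]
opening: 0.212
```

```bash
python3 -m handwheel '[{"hand":0.02,"x":-0.004,"y":0,"z":0,"spin":0},{"hand":0.02,"x":-0.008,"y":-0.001,"z":0,"spin":0},{"hand":0.02,"x":-0.012,"y":-0.001,"z":0,"spin":0},{"hand":0.02,"x":-0.016,"y":-0.001,"z":0,"spin":0},{"hand":0.02,"x":-0.02,"y":-0.001,"z":0,"spin":0},{"hand":0.02,"x":-0.024,"y":-0.002,"z":0,"spin":0},{"hand":0.02,"x":-0.028,"y":-0.002,"z":0,"spin":0},{"hand":0.02,"x":-0.032,"y":-0.002,"z":0,"spin":0},{"hand":0.02,"x":-0.036,"y":-0.002,"z":0,"spin":0},{"hand":0.02,"x":-0.04,"y":-0.003,"z":0,"spin":0},{"hand":0.02,"x":-0.044,"y":-0.003,"z":0,"spin":0},{"hand":0.02,"x":-0.048,"y":-0.003,"z":0,"spin":0},{"hand":0.02,"x":-0.052,"y":-0.003,"z":0,"spin":0},{"hand":0.02,"x":-0.055,"y":-0.004,"z":0,"spin":0},{"hand":0.02,"x":-0.058,"y":-0.004,"z":0,"spin":0},{"hand":0.02,"x":-0.061,"y":-0.004,"z":0,"spin":0},{"hand":0.02,"x":-0.063,"y":-0.004,"z":0,"spin":0}]'
cat > jars.py <<'E'
from h import *
for n in('top','scene'):
    c=grab(n)
    for ce,s in lids(c):
        if s[4]>1000: continue
        ft=64 if w(c,[ce],90)[0][1]<50 else 4
        q=locate(c,ce,ft); print(n,ce.round(1),s[4],ft,q.round(1),'lane',tolane(q).round(1),'model',round(cen(c,*q,ft)[1]))
E
python3 jars.py
```

```text
t: 4.4
eef_pos: [562.1, -85.5, 101.7]
tcp_rot: [3.142, -0.0, 1.634]
ft_force: [3.3, -0.4, 0.0]
opening: 0.21
top [143.7 233.8] 361 4 [468.3 356.2] lane [ 63.3 447.6] model 399
top [174.7 247.6] 224 4 [434.2 279.2] lane [ 24.3 372.9] model 398
scene [245.1 161.4] 227 64 [457.9 -87.7] lane [24.3  5.3] model 515
scene [417.9 207.1] 470 4 [428.6 276.7] lane [ 18.6 370.7] model 565
scene [457.7 230.9] 543 4 [470.3 355.8] lane [ 65.3 447. ] model 654
```

```bash
python3 -m handwheel '[{"hand":0.02,"x":-0.001,"y":0,"z":0,"spin":0},{"hand":0.02,"x":-0.002,"y":0,"z":0,"spin":0},{"hand":0.02,"x":-0.003,"y":0,"z":0,"spin":0},{"hand":0.02,"x":-0.004,"y":0,"z":0,"spin":0},{"hand":0.02,"x":-0.005,"y":0,"z":0,"spin":0},{"hand":0.02,"x":-0.005,"y":0,"z":0,"spin":0}]'
python3 -m handwheel '[{"hand":0.02,"x":-0.001,"y":0,"z":0,"spin":0},{"hand":0.02,"x":-0.002,"y":0,"z":0,"spin":0},{"hand":0.02,"x":-0.002,"y":0,"z":0,"spin":0}]'
```

```text
t: 5.0
eef_pos: [557.1, -85.4, 101.6]
tcp_rot: [-3.141, -0.0, 1.634]
ft_force: [2.7, 0.1, 0.3]
opening: 0.212
t: 5.25
eef_pos: [556.7, -85.7, 102.1]
tcp_rot: [3.138, 0.001, 1.634]
ft_force: [9.2, 0.3, 0.5]
opening: 0.211
```

```bash
python3 -m handwheel '[{"hand":0.02,"x":0.006,"y":0,"z":0,"spin":0},{"hand":0.02,"x":0.01,"y":0,"z":0.03,"spin":0},{"hand":0.02,"x":0.01,"y":0,"z":0.07,"spin":0},{"hand":0.02,"x":0.01,"y":0,"z":0.11,"spin":0},{"hand":0.02,"x":0.01,"y":0,"z":0.13,"spin":0},{"hand":0.095,"x":-0.0862,"y":0.443,"z":0.13,"spin":-17.7},{"hand":0.095,"x":-0.0862,"y":0.443,"z":0.13,"spin":-17.7},{"hand":0.095,"x":-0.0862,"y":0.443,"z":0.13,"spin":-17.7},{"hand":0.095,"x":-0.0862,"y":0.443,"z":0.13,"spin":-17.7},{"hand":0.095,"x":-0.0862,"y":0.443,"z":0.13,"spin":-17.7},{"hand":0.095,"x":-0.0862,"y":0.443,"z":0.13,"spin":-17.7},{"hand":0.095,"x":-0.0862,"y":0.443,"z":0.13,"spin":-17.7},{"hand":0.095,"x":-0.0862,"y":0.443,"z":0.13,"spin":-17.7},{"hand":0.095,"x":-0.0862,"y":0.443,"z":0.13,"spin":-17.7},{"hand":0.095,"x":-0.0862,"y":0.443,"z":0.13,"spin":-17.7},{"hand":0.095,"x":-0.0862,"y":0.443,"z":0.13,"spin":-17.7},{"hand":0.095,"x":-0.0862,"y":0.443,"z":0.13,"spin":-17.7},{"hand":0.095,"x":-0.0862,"y":0.443,"z":0.13,"spin":-17.7},{"hand":0.095,"x":-0.0862,"y":0.443,"z":0.13,"spin":-17.7},{"hand":0.095,"x":-0.0862,"y":0.443,"z":0.13,"spin":-17.7}]'
python3 jars.py
python3 - <<'E'
from h import *
c=load('scene'); cv2.imwrite('pics/s2.png',cv2.resize(c['img'][:,:,::-1],(720,540),interpolation=cv2.INTER_CUBIC))
E
```

```text
t: 6.92
eef_pos: [468.2, 357.8, 231.0]
tcp_rot: [3.14, 0.002, 0.089]
ft_force: [-0.6, 0.3, -0.2]
opening: 0.999
top [327.3 208.9] 407 64 [518.3 -86.1] lane [84.7  3. ] model 424
top [143.5 233.8] 364 4 [468.4 356.6] lane [ 63.4 448. ] model 399
top [329.3 233.2] 415 64 [462.7 -89.3] lane [29.   3.4] model 424
top [175.4 251. ] 361 4 [426.  277.4] lane [ 16.  371.7] model 398
scene [238.5 172.8] 909 64 [493.9 -88.8] lane [60.1  1.8] model 546
scene [418.4 206.6] 441 4 [427.  277.6] lane [ 17.  371.8] model 564
scene [458.1 230.5] 520 4 [469.2 356.6] lane [ 64.3 447.9] model 653h.py:28: RuntimeWarning: The iteration is not making good progress, as measured by the 
 improvement from the last ten iterations.
  return fsolve(lambda q:cen(c,q[0],q[1],foot,**k)[0]-ce,g)
```

View pics/s2.png

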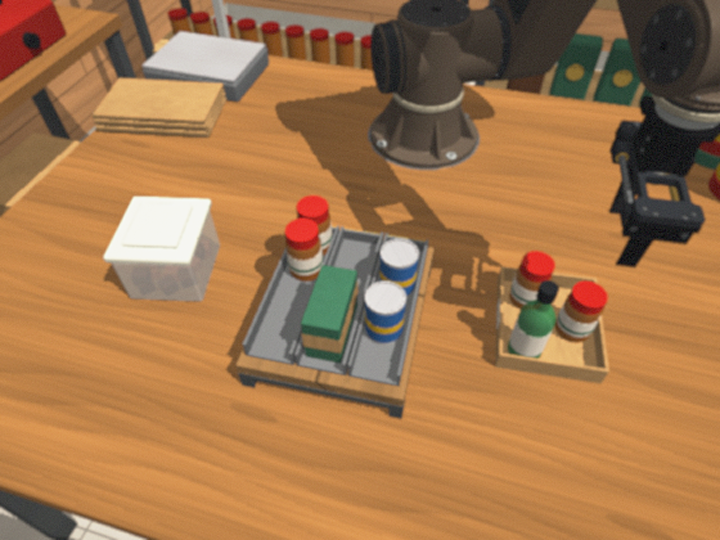

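```bash
python3 -m handwheel '[{"hand":0.095,"x":0,"y":-0.001,"z":-0.03,"spin":0},{"hand":0.095,"x":0,"y":-0.001,"z":-0.06,"spin":0},{"hand":0.095,"x":0,"y":-0.001,"z":-0.09,"spin":0},{"hand":0.095,"x":0,"y":-0.001,"z":-0.12,"spin":0},{"hand":0.095,"x":0,"y":-0.001,"z":-0.145,"spin":0},{"hand":0.095,"x":0,"y":-0.001,"z":-0.165,"spin":0},{"hand":0.095,"x":0,"y":-0.001,"z":-0.175,"spin":0},{"hand":0.095,"x":0,"y":-0.001,"z":-0.179,"spin":0},{"hand":0.095,"x":0,"y":-0.001,"z":-0.179,"spin":0},{"hand":0.05,"x":0,"y":-0.001,"z":-0.179,"spin":0},{"hand":0.05,"x":0,"y":-0.001,"z":-0.179,"spin":0},{"hand":0.05,"x":0,"y":-0.001,"z":-0.179,"spin":0},{"hand":0.05,"x":0,"y":-0.001,"z":-0.179,"spin":0},{"hand":0.05,"x":0,"y":-0.001,"z":-0.179,"spin":0},{"hand":0.05,"x":0,"y":-0.001,"z":-0.179,"spin":0}]'
```

```text
t: 8.27
eef_pos: [469.2, 356.6, 53.0]
tcp_rot: [-3.141, -0.001, 0.09]
ft_force: [-0.5, -0.2, 0.0]
opening: 0.636
```

```bash
python3 -m handwheel '[{"hand":0.04,"x":0,"y":0,"z":0,"spin":0},{"hand":0.04,"x":0,"y":0,"z":0,"spin":0},{"hand":0.04,"x":0,"y":0,"z":0,"spin":0},{"hand":0.04,"x":0,"y":0,"z":0.005,"spin":0},{"hand":0.04,"x":0,"y":0,"z":0.015,"spin":0},{"hand":0.04,"x":0,"y":0,"z":0.035,"spin":0},{"hand":0.04,"x":0,"y":0,"z":0.06,"spin":0},{"hand":0.04,"x":0,"y":0,"z":0.09,"spin":0},{"hand":0.04,"x":0,"y":0,"z":0.12,"spin":0},{"hand":0.04,"x":0,"y":0,"z":0.15,"spin":0},{"hand":0.04,"x":0,"y":0,"z":0.165,"spin":0},{"hand":0.04,"x":0,"y":0,"z":0.17,"spin":0},{"hand":0.04,"x":0,"y":0,"z":0.17,"spin":0}]'
python3 - <<'E'
from h import *
for s in (146,210,225,250): print(s,lane(s,2.0).round(1))
E
```

```text
t: 9.35
eef_pos: [469.2, 356.6, 224.0]
tcp_rot: [-3.141, -0.002, 0.09]
ft_force: [1.0, -0.2, -2.9]
opening: 0.583
146 [[579.6 -83.1]]
210 [[643.4 -79. ]]
225 [[658.4 -78. ]]
250 [[683.3 -76.4]]
```

```bash
python3 -m handwheel '[{"hand":0.04,"x":0.003,"y":-0.012,"z":0,"spin":0.5},{"hand":0.04,"x":0.009,"y":-0.036,"z":0.004,"spin":1.5},{"hand":0.04,"x":0.016,"y":-0.064,"z":0.006,"spin":2.6},{"hand":0.04,"x":0.023,"y":-0.092,"z":0.006,"spin":3.7},{"hand":0.04,"x":0.03,"y":-0.12,"z":0.006,"spin":4.8},{"hand":0.04,"x":0.037,"y":-0.148,"z":0.006,"spin":5.9},{"hand":0.04,"x":0.044,"y":-0.176,"z":0.006,"spin":7},{"hand":0.04,"x":0.051,"y":-0.204,"z":0.006,"spin":8.2},{"hand":0.04,"x":0.058,"y":-0.232,"z":0.006,"spin":9.3},{"hand":0.04,"x":0.065,"y":-0.26,"z":0.006,"spin":10.4},{"hand":0.04,"x":0.072,"y":-0.288,"z":0.006,"spin":11.6},{"hand":0.04,"x":0.079,"y":-0.316,"z":0.006,"spin":12.7},{"hand":0.04,"x":0.086,"y":-0.344,"z":0.006,"spin":13.8},{"hand":0.04,"x":0.093,"y":-0.372,"z":0.006,"spin":15},{"hand":0.04,"x":0.1,"y":-0.4,"z":0.006,"spin":16},{"hand":0.04,"x":0.106,"y":-0.424,"z":0.006,"spin":17},{"hand":0.04,"x":0.1095,"y":-0.436,"z":0.006,"spin":17.5},{"hand":0.04,"x":0.1104,"y":-0.44,"z":0.006,"spin":17.7},{"hand":0.04,"x":0.1104,"y":-0.44,"z":0.006,"spin":17.7},{"hand":0.04,"x":0.1104,"y":-0.44,"z":0.006,"spin":17.7}]'
python3 - <<'E'
from h import *
from scipy.spatial.transform import Rotation
c=grab('scene'); k=3.6
cv2.imwrite('pics/s3.png',cv2.resize(c['img'][120:285,170:390,::-1],None,fx=k,fy=k,interpolation=cv2.INTER_CUBIC))
for ce,s in lids(c): print(ce.round(1),s[4], locate(c,ce,180).round(1) if s[4]<1000 else '')
E
```

```text
t: 11.02
eef_pos: [579.0, -82.8, 227.7]
tcp_rot: [-3.14, -0.001, 1.633]
ft_force: [0.3, 0.0, -2.3]
opening: 0.582
[19.3 23.4] 1936 
[215.8 162.1] 478 [591.1 -82.7]
[245.5 172.4] 342 [600.3 -26.2]
[418.  206.9] 461 [598.3 249.3]
```

View pics/s3.png

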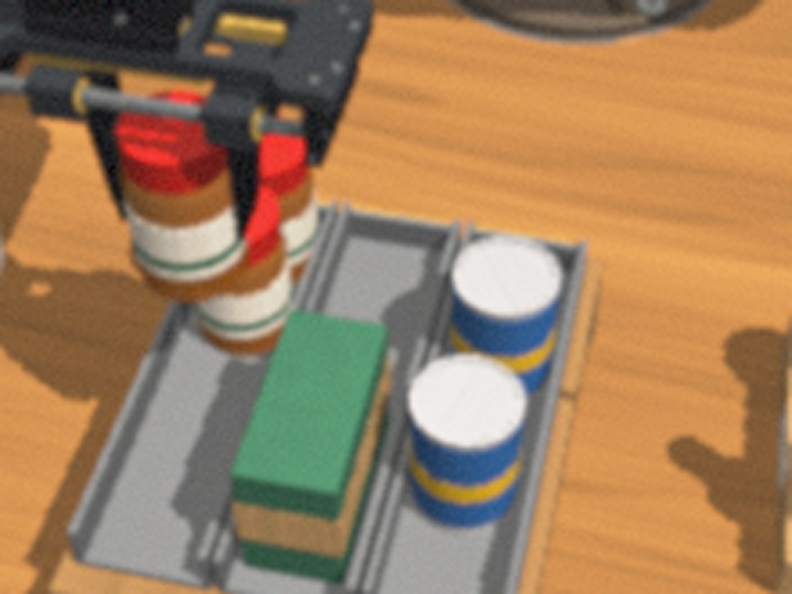

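```bash
python3 -m handwheel '[{"hand":0.04,"x":0,"y":-0.001,"z":-0.01,"spin":0},{"hand":0.04,"x":0,"y":-0.001,"z":-0.03,"spin":0},{"hand":0.04,"x":0,"y":-0.001,"z":-0.05,"spin":0},{"hand":0.04,"x":0,"y":-0.001,"z":-0.07,"spin":0},{"hand":0.04,"x":0,"y":-0.001,"z":-0.088,"spin":0},{"hand":0.04,"x":0,"y":-0.001,"z":-0.1,"spin":0},{"hand":0.04,"x":0,"y":-0.001,"z":-0.106,"spin":0},{"hand":0.04,"x":0,"y":-0.001,"z":-0.109,"spin":0},{"hand":0.04,"x":0,"y":-0.001,"z":-0.111,"spin":0},{"hand":0.04,"x":0,"y":-0.001,"z":-0.112,"spin":0},{"hand":0.04,"x":0,"y":-0.001,"z":-0.113,"spin":0},{"hand":0.04,"x":0,"y":-0.001,"z":-0.114,"spin":0},{"hand":0.04,"x":0,"y":-0.001,"z":-0.114,"spin":0}]'
```

```text
t: 12.15
eef_pos: [579.7, -84.5, 114.9]
tcp_rot: [3.141, 0.0, 1.634]
ft_force: [0.8, 0.4, -2.2]
opening: 0.584
```

```bash
python3 -m handwheel '[{"hand":0.04,"x":0,"y":0,"z":-0.001,"spin":0},{"hand":0.04,"x":0,"y":0,"z":-0.0015,"spin":0},{"hand":0.04,"x":0,"y":0,"z":-0.002,"spin":0},{"hand":0.04,"x":0,"y":0,"z":-0.002,"spin":0},{"hand":0.04,"x":0,"y":0,"z":-0.002,"spin":0}]'
```

```text
t: 12.57
eef_pos: [579.6, -84.5, 112.9]
tcp_rot: [3.141, 0.0, 1.634]
ft_force: [0.1, 0.3, 0.4]
opening: 0.585
```

```bash
python3 -m handwheel '[{"hand":0.058,"x":0,"y":0,"z":-0.0005,"spin":0},{"hand":0.064,"x":0,"y":0,"z":-0.0005,"spin":0},{"hand":0.064,"x":0,"y":0,"z":-0.0005,"spin":0},{"hand":0.064,"x":0,"y":0,"z":-0.0005,"spin":0},{"hand":0.064,"x":0,"y":0,"z":0.005,"spin":0},{"hand":0.064,"x":0,"y":0,"z":0.02,"spin":0},{"hand":0.064,"x":0,"y":0,"z":0.05,"spin":0},{"hand":0.064,"x":0,"y":0,"z":0.085,"spin":0},{"hand":0.064,"x":0,"y":0,"z":0.117,"spin":0}]'
python3 jars.py
```

```text
t: 13.32
eef_pos: [579.4, -84.4, 231.6]
tcp_rot: [-3.141, -0.0, 1.634]
ft_force: [-0.4, 0.0, 0.7]
opening: 0.674
top [175.6 251.2] 353 4 [425.7 276.9] lane [ 15.7 371.1] model 398
scene [418.1 207. ] 460 4 [428.2 277. ] lane [ 18.2 371.1] model 565
```

```bash
python3 -m handwheel '[{"hand":0.095,"x":-0.1528,"y":0.3619,"z":0,"spin":-9.7},{"hand":0.095,"x":-0.1528,"y":0.3619,"z":0,"spin":-9.7},{"hand":0.095,"x":-0.1528,"y":0.3619,"z":0,"spin":-9.7},{"hand":0.095,"x":-0.1528,"y":0.3619,"z":0,"spin":-9.7},{"hand":0.095,"x":-0.1528,"y":0.3619,"z":0,"spin":-9.7},{"hand":0.095,"x":-0.1528,"y":0.3619,"z":0,"spin":-9.7},{"hand":0.095,"x":-0.1528,"y":0.3619,"z":0,"spin":-9.7},{"hand":0.095,"x":-0.1528,"y":0.3619,"z":0,"spin":-9.7},{"hand":0.095,"x":-0.1528,"y":0.3619,"z":0,"spin":-9.7},{"hand":0.095,"x":-0.1528,"y":0.3619,"z":0,"spin":-9.7},{"hand":0.095,"x":-0.1528,"y":0.3619,"z":0,"spin":-9.7},{"hand":0.095,"x":-0.1528,"y":0.3619,"z":0,"spin":-9.7},{"hand":0.095,"x":-0.1528,"y":0.3619,"z":0,"spin":-9.7}]'
python3 jars.py
```

```text
t: 14.5
eef_pos: [426.7, 277.1, 229.4]
tcp_rot: [3.142, 0.0, 0.789]
ft_force: [-0.3, -0.2, 0.7]
opening: 1.002
top [325.2 181.8] 406 64 [580.8 -82.7] lane [147.3   2.3] model 426
top [327.4 208.8] 408 64 [518.6 -86.2] lane [84.9  2.8] model 424
top [329.3 233.2] 417 64 [462.9 -89.2] lane [29.2  3.4] model 424
top [177.4 248.8] 242 4 [431.3 272.4] lane [ 21.  366.3] model 397
scene [418.2 206.8] 453 4 [427.8 277.2] lane [ 17.8 371.3] model 565
```

```bash
python3 -m handwheel '[{"hand":0.095,"x":0,"y":0,"z":-0.03,"spin":0},{"hand":0.095,"x":0,"y":0,"z":-0.06,"spin":0},{"hand":0.095,"x":0,"y":0,"z":-0.09,"spin":0},{"hand":0.095,"x":0,"y":0,"z":-0.12,"spin":0},{"hand":0.095,"x":0,"y":0,"z":-0.145,"spin":0},{"hand":0.095,"x":0,"y":0,"z":-0.165,"spin":0},{"hand":0.095,"x":0,"y":0,"z":-0.175,"spin":0},{"hand":0.095,"x":0,"y":0,"z":-0.177,"spin":0},{"hand":0.095,"x":0,"y":0,"z":-0.177,"spin":0},{"hand":0.04,"x":0,"y":0,"z":-0.177,"spin":0},{"hand":0.04,"x":0,"y":0,"z":-0.177,"spin":0},{"hand":0.04,"x":0,"y":0,"z":-0.177,"spin":0},{"hand":0.04,"x":0,"y":0,"z":-0.177,"spin":0},{"hand":0.04,"x":0,"y":0,"z":-0.177,"spin":0},{"hand":0.04,"x":0,"y":0,"z":-0.177,"spin":0},{"hand":0.04,"x":0,"y":0,"z":-0.177,"spin":0},{"hand":0.04,"x":0,"y":0,"z":-0.177,"spin":0},{"hand":0.04,"x":0,"y":0,"z":-0.177,"spin":0}]'
python3 -m handwheel '[{"hand":0.04,"x":0,"y":0,"z":0.005,"spin":0},{"hand":0.04,"x":0,"y":0,"z":0.015,"spin":0},{"hand":0.04,"x":0,"y":0,"z":0.035,"spin":0},{"hand":0.04,"x":0,"y":0,"z":0.06,"spin":0},{"hand":0.04,"x":0,"y":0,"z":0.09,"spin":0},{"hand":0.04,"x":0,"y":0,"z":0.12,"spin":0},{"hand":0.04,"x":0,"y":0,"z":0.15,"spin":0},{"hand":0.04,"x":0,"y":0,"z":0.17,"spin":0},{"hand":0.04,"x":0,"y":0,"z":0.176,"spin":0},{"hand":0.04,"x":0,"y":0,"z":0.176,"spin":0}]'
python3 -c "
from h import *
print(lane(208,2.0))"
```

```text
t: 16.1
eef_pos: [426.6, 277.4, 52.8]
tcp_rot: [-3.142, 0.0, 0.788]
ft_force: [-1.4, -1.3, 5.7]
opening: 0.584
t: 16.93
eef_pos: [427.0, 277.5, 230.2]
tcp_rot: [3.141, -0.003, 0.788]
ft_force: [0.5, -0.5, -3.8]
opening: 0.58
[[641.43738398 -79.08144865]]
```

```bash
python3 -m handwheel '[{"hand":0.04,"x":0.006,"y":-0.01,"z":0,"spin":0.3},{"hand":0.04,"x":0.019,"y":-0.031,"z":0,"spin":0.9},{"hand":0.04,"x":0.033,"y":-0.055,"z":0,"spin":1.5},{"hand":0.04,"x":0.047,"y":-0.079,"z":0,"spin":2.1},{"hand":0.04,"x":0.062,"y":-0.103,"z":0,"spin":2.8},{"hand":0.04,"x":0.076,"y":-0.127,"z":0,"spin":3.4},{"hand":0.04,"x":0.091,"y":-0.151,"z":0,"spin":4.1},{"hand":0.04,"x":0.105,"y":-0.175,"z":0,"spin":4.7},{"hand":0.04,"x":0.12,"y":-0.199,"z":0,"spin":5.4},{"hand":0.04,"x":0.134,"y":-0.223,"z":0,"spin":6},{"hand":0.04,"x":0.148,"y":-0.247,"z":0,"spin":6.7},{"hand":0.04,"x":0.163,"y":-0.271,"z":0,"spin":7.4},{"hand":0.04,"x":0.177,"y":-0.295,"z":0,"spin":8},{"hand":0.04,"x":0.191,"y":-0.318,"z":0,"spin":8.7},{"hand":0.04,"x":0.204,"y":-0.34,"z":0,"spin":9.3},{"hand":0.04,"x":0.212,"y":-0.353,"z":0,"spin":9.6},{"hand":0.04,"x":0.2146,"y":-0.357,"z":0,"spin":9.7},{"hand":0.04,"x":0.2146,"y":-0.357,"z":0,"spin":9.7},{"hand":0.04,"x":0.2146,"y":-0.357,"z":0,"spin":9.7}]'
python3 -m handwheel '[{"hand":0.04,"x":0,"y":0,"z":-0.01,"spin":0},{"hand":0.04,"x":0,"y":0,"z":-0.03,"spin":0},{"hand":0.04,"x":0,"y":0,"z":-0.05,"spin":0},{"hand":0.04,"x":0,"y":0,"z":-0.07,"spin":0},{"hand":0.04,"x":0,"y":0,"z":-0.088,"spin":0},{"hand":0.04,"x":0,"y":0,"z":-0.1,"spin":0},{"hand":0.04,"x":0,"y":0,"z":-0.106,"spin":0},{"hand":0.04,"x":0,"y":0,"z":-0.109,"spin":0},{"hand":0.04,"x":0,"y":0,"z":-0.111,"spin":0},{"hand":0.04,"x":0,"y":0,"z":-0.112,"spin":0},{"hand":0.04,"x":0,"y":0,"z":-0.113,"spin":0},{"hand":0.04,"x":0,"y":0,"z":-0.114,"spin":0},{"hand":0.04,"x":0,"y":0,"z":-0.114,"spin":0}]'
```

```text
t: 18.52
eef_pos: [640.7, -79.0, 227.3]
tcp_rot: [-3.139, -0.001, 1.633]
ft_force: [0.1, 0.6, -2.9]
opening: 0.584
t: 19.6
eef_pos: [641.5, -79.6, 115.0]
tcp_rot: [3.141, 0.0, 1.634]
ft_force: [-0.7, 0.1, -4.3]
opening: 0.59
```

```bash
python3 -m handwheel '[{"hand":0.04,"x":0,"y":0,"z":-0.001,"spin":0},{"hand":0.04,"x":0,"y":0,"z":-0.0015,"spin":0},{"hand":0.04,"x":0,"y":0,"z":-0.002,"spin":0},{"hand":0.04,"x":0,"y":0,"z":-0.0025,"spin":0},{"hand":0.04,"x":0,"y":0,"z":-0.0025,"spin":0}]'
```

```text
t: 20.02
eef_pos: [641.5, -79.6, 112.9]
tcp_rot: [3.141, 0.0, 1.634]
ft_force: [-3.8, 0.5, 4.8]
opening: 0.588
```

```bash
python3 -m handwheel '[{"hand":0.058,"x":0,"y":0,"z":0,"spin":0},{"hand":0.064,"x":0,"y":0,"z":0,"spin":0},{"hand":0.064,"x":0,"y":0,"z":0,"spin":0},{"hand":0.064,"x":0,"y":0,"z":0,"spin":0},{"hand":0.064,"x":0,"y":0,"z":0.005,"spin":0},{"hand":0.064,"x":0,"y":0,"z":0.02,"spin":0},{"hand":0.064,"x":0,"y":0,"z":0.05,"spin":0},{"hand":0.064,"x":0,"y":0,"z":0.08,"spin":0},{"hand":0.064,"x":0,"y":0,"z":0.09,"spin":0},{"hand":0.02,"x":0.03,"y":0.002,"z":0.09,"spin":0},{"hand":0.02,"x":0.052,"y":0.003,"z":0.09,"spin":0},{"hand":0.02,"x":0.052,"y":0.003,"z":0.09,"spin":0},{"hand":0.02,"x":0.052,"y":0.003,"z":0.09,"spin":0},{"hand":0.02,"x":0.052,"y":0.003,"z":0.09,"spin":0},{"hand":0.02,"x":0.052,"y":0.003,"z":0.09,"spin":0}]'
python3 jars.py; python3 - <<'E'
from h import *
a=load('top')['img'][110:285,120:365,::-1]; cv2.imwrite('pics/t4.png',cv2.resize(a,None,fx=2.3,fy=2.3,interpolation=cv2.INTER_CUBIC))
a=load('scene')['img'][140:325,180:390,::-1]; cv2.imwrite('pics/s4.png',cv2.resize(a,None,fx=3,fy=3,interpolation=cv2.INTER_CUBIC))
E
```

```text
t: 21.27
eef_pos: [692.6, -76.6, 202.0]
tcp_rot: [-3.141, -0.0, 1.634]
ft_force: [0.1, 0.6, -0.5]
opening: 0.311
scene [240.3 166.5] 600 64 [475.4 -91.9] lane [41.4 -0.1] model 529
scene [219.8 231.9] 293 64 [647.  -67.4] lane [214.3  13.3] model 726
```

View pics/s4.png

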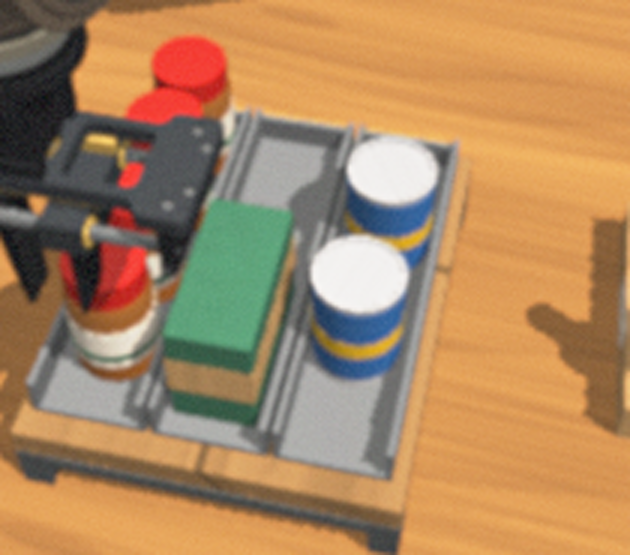

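```bash
python3 -m handwheel '[{"hand":0.02,"x":0,"y":0,"z":-0.03,"spin":0},{"hand":0.02,"x":0,"y":0,"z":-0.06,"spin":0},{"hand":0.02,"x":0,"y":0,"z":-0.085,"spin":0},{"hand":0.02,"x":0,"y":0,"z":-0.097,"spin":0},{"hand":0.02,"x":0,"y":0,"z":-0.1,"spin":0},{"hand":0.02,"x":0,"y":0,"z":-0.1,"spin":0},{"hand":0.02,"x":-0.004,"y":0,"z":-0.1,"spin":0},{"hand":0.02,"x":-0.008,"y":0,"z":-0.1,"spin":0},{"hand":0.02,"x":-0.011,"y":-0.001,"z":-0.1,"spin":0},{"hand":0.02,"x":-0.013,"y":-0.001,"z":-0.1,"spin":0},{"hand":0.02,"x":-0.015,"y":-0.001,"z":-0.1,"spin":0},{"hand":0.02,"x":-0.017,"y":-0.001,"z":-0.1,"spin":0},{"hand":0.02,"x":-0.019,"y":-0.001,"z":-0.1,"spin":0},{"hand":0.02,"x":-0.02,"y":-0.001,"z":-0.1,"spin":0},{"hand":0.02,"x":-0.021,"y":-0.001,"z":-0.1,"spin":0},{"hand":0.02,"x":-0.022,"y":-0.001,"z":-0.1,"spin":0},{"hand":0.02,"x":-0.023,"y":-0.001,"z":-0.1,"spin":0},{"hand":0.02,"x":-0.023,"y":-0.001,"z":-0.1,"spin":0}]'
python3 -m handwheel '[{"hand":0.02,"x":-0.001,"y":0,"z":0,"spin":0},{"hand":0.02,"x":-0.002,"y":0,"z":0,"spin":0},{"hand":0.02,"x":-0.002,"y":0,"z":0,"spin":0}]'
```

```text
t: 22.87
eef_pos: [671.1, -77.8, 102.8]
tcp_rot: [3.139, 0.001, 1.634]
ft_force: [4.9, -0.4, 4.0]
opening: 0.207
t: 23.12
eef_pos: [669.1, -77.7, 102.8]
tcp_rot: [3.139, 0.001, 1.634]
ft_force: [5.5, 0.2, 4.4]
opening: 0.209
```

```bash
python3 -m handwheel '[{"hand":0.02,"x":-0.001,"y":0,"z":0,"spin":0},{"hand":0.02,"x":-0.0015,"y":0,"z":0,"spin":0},{"hand":0.02,"x":-0.0015,"y":0,"z":0,"spin":0}]'
```

```text
t: 23.37
eef_pos: [668.5, -77.7, 102.9]
tcp_rot: [3.137, 0.001, 1.634]
ft_force: [9.8, 0.8, 2.3]
opening: 0.212
```

Row is closed against the lip (about 10 N). Back off, rise, move clear and check.

```bash
python3 -m handwheel '[{"hand":0.02,"x":0.004,"y":0,"z":0,"spin":0},{"hand":0.02,"x":0.012,"y":0,"z":0,"spin":0},{"hand":0.02,"x":0.015,"y":0,"z":0.03,"spin":0},{"hand":0.02,"x":0.015,"y":0,"z":0.07,"spin":0},{"hand":0.02,"x":0.015,"y":0,"z":0.11,"spin":0},{"hand":0.02,"x":0.015,"y":0,"z":0.15,"spin":0},{"hand":0.02,"x":-0.1,"y":0.35,"z":0.18,"spin":0},{"hand":0.02,"x":-0.1,"y":0.35,"z":0.18,"spin":0},{"hand":0.02,"x":-0.1,"y":0.35,"z":0.18,"spin":0},{"hand":0.02,"x":-0.1,"y":0.35,"z":0.18,"spin":0},{"hand":0.02,"x":-0.1,"y":0.35,"z":0.18,"spin":0},{"hand":0.02,"x":-0.1,"y":0.35,"z":0.18,"spin":0},{"hand":0.02,"x":-0.3,"y":0.6,"z":0.18,"spin":0},{"hand":0.02,"x":-0.3,"y":0.6,"z":0.18,"spin":0},{"hand":0.02,"x":-0.3,"y":0.6,"z":0.18,"spin":0},{"hand":0.02,"x":-0.3,"y":0.6,"z":0.18,"spin":0},{"hand":0.02,"x":-0.3,"y":0.6,"z":0.18,"spin":0},{"hand":0.02,"x":-0.3,"y":0.6,"z":0.18,"spin":0},{"hand":0.02,"x":-0.3,"y":0.6,"z":0.18,"spin":0},{"hand":0.02,"x":-0.3,"y":0.6,"z":0.18,"spin":0}]'
cp /tmp/top.npy /tmp/topx.npy
python3 - <<'E'
from h import *
c=grab('top'); 
h=cv2.cvtColor(c['img'],cv2.COLOR_RGB2HSV)
m=(((h[...,0]<6)|(h[...,0]>168))&(h[...,1]>150)&(h[...,2]>110)).astype(np.uint8); m=cv2.erode(m,np.ones((3,3)))
n,l,s,ce=cv2.connectedComponentsWithStats(m)
for i in range(1,n):
    if s[i,4]>120: print(ce[i].round(1),s[i].tolist(),tolane(locate(c,ce[i],64)).round(1))
a=cv2.resize(c['img'][120:280,125:360,::-1],None,fx=1.7,fy=1.7,interpolation=cv2.INTER_CUBIC)
d=grab('scene'); b=cv2.resize(d['img'][150:310,180:345,::-1],None,fx=2.4,fy=2.4,interpolation=cv2.INTER_CUBIC)
a=cv2.copyMakeBorder(a,0,b.shape[0]-a.shape[0],0,0,cv2.BORDER_CONSTANT); im=np.hstack([a,b])
cv2.imwrite('pics/end.png',im); print(im.shape)
E
```

```text
t: 25.03
eef_pos: [420.4, 439.6, 279.7]
tcp_rot: [-3.14, 0.001, 1.634]
ft_force: [-0.3, 0.7, -0.4]
opening: 0.21
[323.  160.6] [313, 151, 21, 20, 317] [197.    3.2]
[325.5 184.5] [316, 174, 20, 21, 321] [141.1   2.3]
[327.4 208.8] [318, 199, 20, 21, 323] [85.   2.7]
[329.3 233.3] [319, 223, 21, 21, 324] [28.8  3.3]
(384, 796, 3)h.py:28: RuntimeWarning: The iteration is not making good progress, as measured by the 
 improvement from the last ten iterations.
  return fsolve(lambda q:cen(c,q[0],q[1],foot,**k)[0]-ce,g)
```

View pics/end.png

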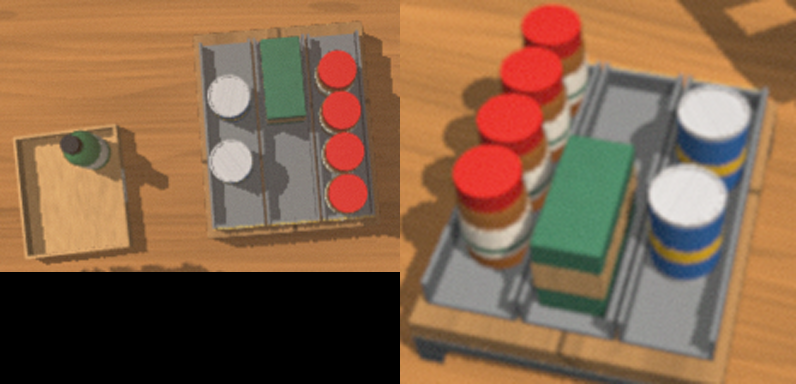

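```bash
python3 -c "
from cell import *
print(job_done()); print(state()['t'])"
```

```text
the job is handed in; nothing more can be done
None
the job is handed in; nothing more can be done
```

The row is restocked and the job is handed in. It took about 25 s of the 67 s; the hand-in itself gives no verdict.

- **Old jars:** I slid both forward with the nearly closed fingers behind the rear one, until the force rose to about 9 N at the lip.
- **New jars:** I lifted each one from the carton and set it down behind the old ones, releasing only once the force showed it was standing on the tray. One push from behind, up to about 10 N, closed the row.

**Last checks:**
- **Row:** The overhead camera puts the four jars 29, 85, 141 and 197 mm from the lip, so the row has no real gaps. They sit 2 to 3 mm off the centre line, within the 12 mm allowed.
- **Other items:** In the last pictures all jars stand upright. The box and bottle line up with their starting positions, and the tins look undisturbed by eye.
- **Robot:** It was clear of everything.

The two cameras disagreed by up to 2 mm on the old jars. The final row distances come from the overhead camera only, because the jars hid one another in the other view. One solver warning appeared during the final check, as it had earlier for a merged blob. I accepted the result because the jar spacings match the 56 mm jar width.

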